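# Lock the guide rail of a bottle conveyor with its lever clamp bolt

## Task

The guide-rail clamp on the bottle conveyor was left loose after a changeover. By its raised red lever, screw the clamp bolt in clockwise (seen from above) until it is snug, that is until its head has seated and has just carried the red-dotted ring under it some 15 degrees round (more than 30 is overtight); only then fold the lever down flat, fully home. Be gentle with the clamp and leave the bottles alone.

Things in the scene. Friction and masses are not known exactly. Their poses are not given: they have to be found in the camera images.
- knob (a point): Centre of the black ball knob (22 mm across) at the end of the red lever of the clamp bolt. The lever is a straight bar, 12 mm wide and 9 mm thick, 75 mm from its pivot to the ball's centre. The frame turns with the lever: x points from the pivot out along the lever, y is along the fold hinge. Raised, the ball is 40 to 62 mm above the pivot and 42 to 64 mm out from the bolt's axis.
- pivot (a point): Lever hinge, on the bolt's upright axis, in its steel head (26 mm across, top 6 mm higher). The bolt screws in clockwise from above about it, sinking 0.8 mm per rad; running free takes 1 to 2 N at the ball. Seated, this point is 13 mm above the ring's top. The turn left (1.5 to 4.2 rad) and the lever's direction when seated differ each time; the red marks do not tell them.
- lever (a joint): The fold of the lever, rad: 0 = folded flat (level), about 0.6 to 0.95 = raised (its angle above level). Stiff: it stays where it is left and needs about 6 to 9 N square to the lever at the ball to fold down, with a firm stop at 0. Turning the bolt by pushing the lever sideways does not fold it.
- ring_mark (a point): Red dot on top of the aluminium indicator ring (37 mm across) under the head, 17 mm from the axis; its frame turns with the ring. The ring is still while the bolt runs free; once the head seats, the ring is carried round clockwise with it and stays where left. That takes 0.4 N m, rising 0.8 N m per rad (8 N and more, pushing 50 mm from the axis): this sharp rise is what snug feels like.
- socket_mark (a point): On the fixed socket flange (49 mm across) under the ring, level with the ring's top face, 17 mm from the bolt's axis; x points outwards from the axis to the flange's red line, z up. The ring's dot coincides with it while the bolt is loose. In this frame the dot moves to -y as the ring is carried round.
- socket: The fixed round flange, 49 mm across and 6 mm thick, on top of the clamp block, with the ring, the bolt and its lever upon it; origin on the bolt axis at the flange's underside. A light touch on these parts: press, push or grip with no more than about 20 N.
- clamp: Grey clamp block of the guide-rail bracket, fixed: 50 x 50 mm, 80 mm high on a 60 mm foot, origin at the centre of its underside, bolt upright on its top centre. A 12 mm rod runs from it along +x, 62 mm high, to a white guide rail (340 mm along y, top 80 mm high) 154 mm from the bolt's axis. Nothing of it is above 80 mm but the bolt.
- conveyor: Slat-chain conveyor, fixed, along its y: 130 mm wide, 1.1 m long, chain top 50 mm high, origin at the centre of its underside, 185 mm beyond the bolt. A fixed guide rail on its far side is 95 mm high.
- bottle_a: Green bottle standing on the chain, to be left alone: 40 x 62 mm, 149 mm high, origin at the centre of its underside.
- bottle_b: Green bottle standing on the chain, to be left alone: 40 x 62 mm, 149 mm high, origin at the centre of its underside.
- bottle_c: Dark waisted bottle standing on the bench on the clamp's +y side, to be left alone: 54 mm across, 150 mm high, origin at the centre of its underside.

How it is judged:
On the way, in this order (a step that is already met when the one before it is completed fails the run):
1. the bolt is seated and snug (ring carried 6 to 30 degrees round), the lever still raised (y of ring_mark in the frame of socket_mark below -0.0016 m and z of pivot in the frame of socket_mark below 0.0138 m and value of joint lever above 0.4 rad), for 0.1 s.
2. the lever is folded flat (value of joint lever below 0.1 rad), for 0.1 s.
At the end, for the whole second after the job is handed in: The bolt is seated with the indicator ring's dot carried 6 to 30 degrees clockwise from the flange's red line, the lever lies folded within 0.1 rad of flat, and the bottles stand where they were (y of ring_mark in the frame of socket_mark below -0.0016 m and z of pivot in the frame of socket_mark below 0.0138 m and not (y of ring_mark in the frame of socket_mark below -0.0085 m) and value of joint lever below 0.1 rad); the robot touches nothing.
It fails at once if the bolt is overtightened: the indicator ring carried round more than 30 degrees (y of ring_mark in the frame of socket_mark below -0.0085 m).
It fails at once if the lever is folded half-way or more before the bolt is snug (value of joint lever below 0.4 rad and not (y of ring_mark in the frame of socket_mark below -0.0016 m)).
It fails at once if the clamp block is struck or leant on with more than 25 N, or the bolt and lever on it with more than 50 N (contact force between any of the arm, the fingers and clamp above 25 N or contact force between any of the arm, the fingers and socket above 50 N).
It fails at once if a bottle is moved by more than 15 mm or tipped (distance of any of bottle_a, bottle_b, bottle_c from where it was at the start of the episode above 0.015 m or angle between any of bottle_a, bottle_b, bottle_c's own z axis and vertical above 0.2 rad).
It also fails if it takes over 58 s, if anything falls off the work surface, if the arm or the gripper's body presses on something with over 40 N, if the wrist force passes 120 N, or if a joint passes its speed limit or range.

## Robot

A 6-joint arm with a two-finger parallel gripper is mounted at the origin on the work surface. World frame = base frame: x ahead of the robot, y to its left, z up, the work surface at z = 0. Lengths are in m, angles in rad, forces in N, time in s.
With the tool pointing down it reaches from about 0.325 to 0.775 m from the base axis. Payload 5.5 kg.
Tool frame: the origin (TCP) lies on the centre line of the jaws, within the pads' length; the fingertips stand 19 mm ahead of it and the grasp point (between the pads) is the TCP; z points along the fingers, y is the line along which they close (so a half turn about z gives the same grasp; the last joint's range is limited). The gripper opens to 88 mm and grips with 3 to 60 N. Pads are 20 mm wide; open, the fingers measure 115 mm over their backs; the gripper's body (75 mm by 178 mm) begins 61 mm behind the grasp point.
Start: joints at [-1.181, 0.091, 1.231, -0, 1.82, -0.057], TCP at [0.259, -0.541, 0.242] pointing down, gripper open.
Joint ranges: [-2.87, 2.87], [-0.86, 2.18], [0.17, 2.46], [-1.51, 4.65], [0.06, 2.69], [-2.65, 2.65]. Speed limits (rad/s): [2.57, 2.57, 3.01, 3.14, 3.14, 3.14].

## Interface

Orientations are given as a unit quaternion [x, y, z, w].
In Python, from rig import env, viewer, workorder gives the robot as it stands.
- The arm moves only by the shell command python3 -m crank 'ROWS' [OPENING] [FORCE]. ROWS is text: rows parted by semicolons, each of 6 numbers parted by spaces: the shift along the world's x, y, z as a fraction of full scale, then the turn, a rotation vector about the world's x, y, z as a fraction of full scale. A call has 1 to 5 rows; each row is the pose to reach, as a shift and turn from the pose commanded when the call began, turning the shorter way round; what a row does not reach only later rows make up. Full scale, the value 1, is 400 mm for a shift and pi rad for a turn. A row lasts 1/12 s, in which the tool goes at most 41.7 mm and 7.16 degrees, less where a joint would pass 70% of its speed; a pose out of reach is approached as far as the arm can. A call with a number of a shift or a turn outside -1 to 1 is refused whole. A call with a gripper value outside its range is refused whole. OPENING is the closure, from -1 (fully open) to 1 (shut), set as the call begins (- or left out, the last holds). The fingers move at their own pace and stop on an object; FORCE is the grip in N (left out, the last holds). Time passes only in rows, so rows that repeat a pose let the fingers close. It gives the time, the measured TCP pose, the force, the opening and the grip force at its end, in the units of the state.
- env.get_obs(): the state, without advancing time (a new reading comes with each control period).
- viewer.capture(name): name is "scene" or "top"; returns the picture (400x640x3 uint8, red, green, blue); there is no depth.
- viewer.camera_params(name): a dict with "mtx" (3x3 intrinsics, pixels), "extrinsics" (4x4, takes a point from world to camera coordinates). Camera axes: x right, y down, z forward; pixel columns grow to the right and rows downward; lengths in m; the calibration is good to about 2 mm. A picture is of the moment at which its call begins. camera_params takes no time and is no camera call.
- workorder.job_done(): hands the job in; it is judged then, once.
The state is a dict: "t": time; "qpos": joint angles; "dq": joint speeds; "joint_efforts": joint torques, N m; "ee_pos": TCP position; "tool_rot": TCP orientation; "wrist_force": force on the tool from outside, world axes, zero at the start; "ft_torque": the same for the moment, N m; "gripper_width": opening from 0.0 (shut) to 1.0 (fully open); "finger_force": force on a finger pad.
Only numpy, scipy, OpenCV 4.12 (cv2) and the standard library are available. Lean on these libraries where they do the work, as an engineer would, in place of code of your own. Each camera call takes 0.05 s, during which the arm holds its last target. There are 200 camera calls.

## Working session

There is one attempt and no reset: what is moved stays moved. The work goes in short steps, Python scripts to look and compute and a shell command to move; the robot and the scene stay as the last step left them, time stands still between calls to the robot, and variables do not carry over. Pictures are saved under pics/ and viewed, at most 10 in all, crops included, and the job is handed in when it is done.

```bash
ls; mkdir -p pics; python3 - <<'E'
from rig import env, viewer
import cv2,numpy as np
o=env.get_obs();print(o)
for n in("scene","top"):
    im=viewer.capture(n);cv2.imwrite(f"pics/{n}0.png",im[:,:,::-1]);p=viewer.camera_params(n);print(n,p["mtx"].tolist(),np.round(p["extrinsics"],4).tolist())
E
```

```text
pics
{'t': 0.0, 'qpos': array([-1.18068909e+00,  9.18594298e-02,  1.23185653e+00, -2.09520464e-05,
        1.81978783e+00, -5.66795811e-02]), 'dq': array([-0.00121804,  0.00166597, -0.00036676, -0.00109089,  0.00040124,
        0.00096592]), 'joint_efforts': array([ 2.52807542e-03, -4.46453941e+01, -4.06438136e+01,  6.99729379e-02,
        2.96289590e-02, -1.23237960e-04]), 'ee_pos': array([ 0.25914994, -0.54087031,  0.24052308]), 'tool_rot': array([ 9.75151414e-01,  2.21537372e-01, -1.68583830e-04, -9.40632628e-04]), 'wrist_force': array([0.09040474, 0.04213814, 0.79106759]), 'ft_torque': array([ 0.02526949, -0.00629113, -0.06154074]), 'finger_force': 0.0, 'gripper_width': 1.0004943911741064}
scene [[370.32299373285997, 0.0, 318.4888881080792], [0.0, 370.32299373285997, 191.7017442446808], [0.0, 0.0, 1.0]] [[-0.3301, 0.9439, -0.0044, 0.139], [0.768, 0.2659, -0.5826, -0.4258], [-0.5488, -0.1957, -0.8127, 1.3229], [0.0, 0.0, 0.0, 1.0]]
top [[477.27493449217184, 0.0, 312.7717946107315], [0.0, 477.27493449217184, 192.06081417218175], [0.0, 0.0, 1.0]] [[0.0117, -0.9996, -0.0249, 0.0473], [-0.9908, -0.0082, -0.1352, 0.5879], [0.135, 0.0263, -0.9905, 1.0095], [0.0, 0.0, 0.0, 1.0]]
```

View pics/scene0.png

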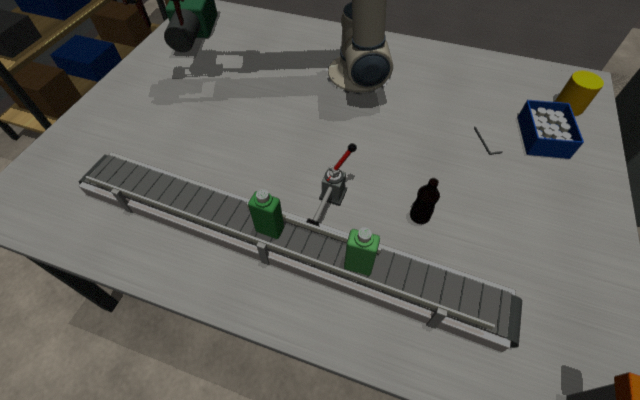

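View pics/top0.png

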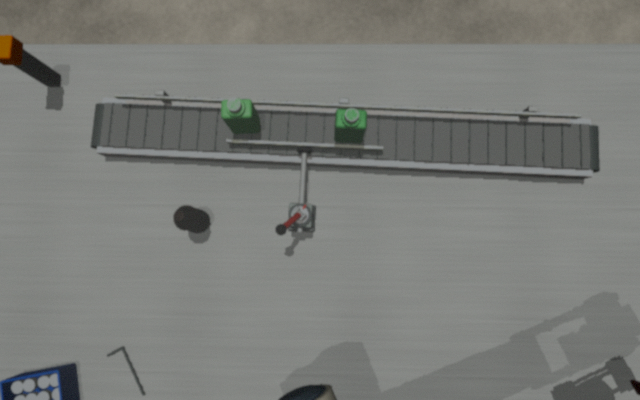

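Scene: the lever knob is at (351,148) and the clamp head near (333,178). Top: knob at (281,230), head at (301,214), bottle_c at (192,218). Next I triangulate and look at zoomed crops.

```bash
cat > h.py <<'E'
from rig import env, viewer
import cv2,numpy as np
P={n:viewer.camera_params(n) for n in("scene","top")}
def proj(n,X):
    p=P[n];c=p["extrinsics"]@np.r_[X,1];q=p["mtx"]@c[:3];return q[:2]/q[2]
def M(n): return p34(n)
def p34(n): return P[n]["mtx"]@P[n]["extrinsics"][:3]
def tri(a,b):
    X=cv2.triangulatePoints(p34("scene"),p34("top"),np.float64(a).reshape(2,1),np.float64(b).reshape(2,1)).ravel();X=X[:3]/X[3]
    return X,proj("scene",X)-a,proj("top",X)-b
def plane(n,uv,z):
    A=p34(n);m=np.c_[A[:,0],A[:,1],A[:,2]*z+A[:,3]];v=np.linalg.solve(m,[uv[0],uv[1],1]);return v[:2]/v[2]
E
python3 - <<'E'
from h import *
C={}
for n,(x,y,w,h) in {"scene":(300,135,80,60),"top":(265,190,80,60)}.items():
    im=cv2.imread(f"pics/{n}0.png")[y:y+h,x:x+w]
    C[n]=cv2.resize(im,None,fx=9,fy=9,interpolation=cv2.INTER_CUBIC)[:, :]
    hsv=cv2.cvtColor(im,cv2.COLOR_BGR2HSV)
    b=(hsv[...,2]<45).astype(np.uint8)
    k,l,s,c=cv2.connectedComponentsWithStats(b)
    print(n,[(s[i,4],(c[i]+[x,y]).round(1).tolist()) for i in range(1,k) if s[i,4]>8])
    r=(((hsv[...,0]<8)|(hsv[...,0]>172))&(hsv[...,1]>130)&(hsv[...,2]>50)).astype(np.uint8)
    k,l,s,c=cv2.connectedComponentsWithStats(r)
    print("red",[(s[i,4],(c[i]+[x,y]).round(1).tolist()) for i in range(1,k)])
v=np.vstack([cv2.resize(C[n],(400*800//600,300*800//600)) for n in C])
cv2.imwrite("pics/crop0.png",cv2.resize(np.hstack([cv2.resize(C[n],(400,300)) for n in C]),(800,300)))
E
```

```text
scene [(np.int32(51), [351.5, 147.6]), (np.int32(127), [338.6, 188.1]), (np.int32(40), [324.4, 187.6])]
red [(np.int32(94), [341.8, 159.6]), (np.int32(6), [327.8, 178.8])]
top []
red [(np.int32(56), [292.1, 219.4])]
```

View pics/crop0.png

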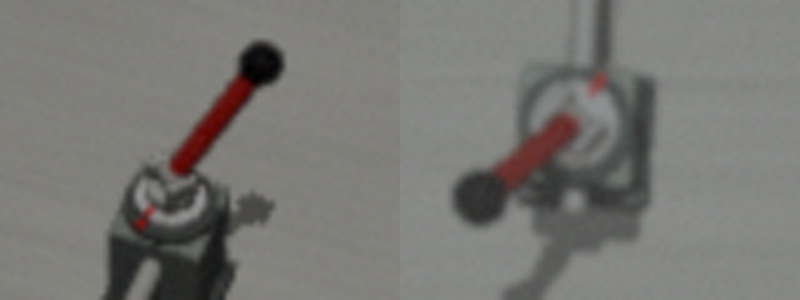

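Crop: knob at scene (352,147.6) and top (281,229.2). The flange is centred near scene (333.6,174.6) and top (300.2,215.4). The red mark is at scene (327.8,178.8) and top (305,207).

```bash
python3 - <<'E'
from h import *
K,a,b=tri((351.8,147.6),(281,229.2));print("knob",K,a,b)
S,a,b=tri((333.6,174.6),(300.2,215.4));print("flange",S,a,b)
for z in(.086,.09):print(plane("scene",(333.6,174.6),z),plane("top",(300.2,215.4),z),"mark",plane("scene",(327.8,178.8),z),plane("top",(305,207),z))
print(K[:2]-S[:2],np.hypot(*(K-S)[:2]))
# block top face corners (crop): left 522,65 right 655,72 low-left 525,195 low-right 645,205
for u,v in((522,65),(655,72),(525,195),(645,205)):print(plane("top",(265+(u-400)/5,190+v/5),.08))
for n,uv in(("top",(192,218)),):print("c",plane("top",uv,.0))
E
```

```text
knob [0.49800789 0.11145664 0.16003157] [-0.69432082  0.00342393] [-0.50683443  0.13802966]
flange [0.5318787  0.0787187  0.08151973] [-0.54922412 -0.00440904] [-0.38651248  0.11580777]
[0.5348392  0.08101931] [0.53174262 0.07767501] mark [0.55248328 0.07132455] [0.54948681 0.06787439]
[0.53788088 0.08188155] [0.5313965  0.07746549] mark [0.55542981 0.07223908] [0.54906933 0.06770428]
[-0.03387081  0.03273794] 0.04710631425353994
[0.55830653 0.10122645]
[0.55583276 0.04499313]
[0.50346902 0.09896305]
[0.49980165 0.04857846]
c [0.53088641 0.32938614]
```

```bash

python3 -m crank '.0178 .0522 0 0 0 .0371; .0356 .1044 0 0 0 .0742; .0534 .1566 0 0 0 .1113; .0712 .2088 0 0 0 .1484; .089 .261 0 0 0 .1855' 1 10
python3 -m crank '.0178 .0522 0 0 0 .0371; .0356 .1044 0 0 0 .0742; .0534 .1566 0 0 0 .1113; .0712 .2088 0 0 0 .1484; .089 .261 0 0 0 .1855'
python3 -m crank '.0178 .0522 0 0 0 .0371; .0356 .1044 0 0 0 .0742; .0534 .1566 0 0 0 .1113; .0712 .2088 0 0 0 .1484; .089 .261 0 0 0 .1855'
python3 -c "
from rig import env;print(env.get_obs()['qpos'])"
```

```text
t: 0.52
ee_pos: [0.295, -0.4356, 0.241]
tool_rot: [0.869, 0.495, 0.0, -0.001]
wrist_force: [0.5, -0.5, 0.3]
gripper_width: 0.659
finger_force: 0.0
t: 0.93
ee_pos: [0.3305, -0.3312, 0.2412]
tool_rot: [0.69, 0.724, 0.0, -0.0]
wrist_force: [0.1, -0.2, 0.5]
gripper_width: 0.279
finger_force: 0.0
t: 1.35
ee_pos: [0.3661, -0.2268, 0.2412]
tool_rot: [0.453, 0.891, 0.0, -0.0]
wrist_force: [1.1, 0.1, -0.5]
gripper_width: 0.011
finger_force: 0.0
[-6.33670754e-01 -3.66217561e-01  1.64769745e+00 -5.96319236e-06
  1.86074293e+00 -1.26362194e+00]
```

```bash

python3 -m crank '.0178 .0522 0 0 0 .0371; .0356 .1044 0 0 0 .0742; .0534 .1566 0 0 0 .1113; .0712 .2088 0 0 0 .1484; .089 .261 0 0 0 .1855'
python3 -m crank '.0178 .0522 0 0 0 .0371; .0356 .1044 0 0 0 .0742; .0534 .1566 0 0 0 .1113; .0712 .2088 0 0 0 .1484; .089 .261 0 0 0 .1855'
python3 -m crank '.0178 .0522 0 0 0 .0371; .0356 .1044 0 0 0 .0742; .0534 .1566 0 0 0 .1113; .0712 .2088 0 0 0 .1484; .089 .261 0 0 0 .1855'
python3 -m crank '0 0 -.05 0 0 0; 0 0 -.1 0 0 0; 0 0 -.15 0 0 0; 0 0 -.203 0 0 0; 0 0 -.203 0 0 0'
python3 - <<'E'
from h import *
print(env.get_obs()['qpos'])
for n,(x,y,w,h) in {"scene":(300,135,80,60),"top":(265,190,80,60)}.items():
    im=viewer.capture(n)[y:y+h,x:x+w,::-1];cv2.imwrite(f"pics/{n}1.png",cv2.resize(im,(400,300),interpolation=2))
cv2.imwrite("pics/c1.png",np.hstack([cv2.imread(f"pics/{n}1.png") for n in("scene","top")]))
E
```

```text
t: 1.77
ee_pos: [0.4017, -0.1224, 0.2413]
tool_rot: [0.178, 0.984, 0.0, -0.0]
wrist_force: [0.4, -0.4, -0.3]
gripper_width: 0.005
finger_force: 0.0
t: 2.18
ee_pos: [0.4373, -0.018, 0.2413]
tool_rot: [-0.112, 0.994, 0.0, -0.0]
wrist_force: [0.0, -0.4, -0.2]
gripper_width: 0.006
finger_force: 0.0
t: 2.6
ee_pos: [0.4729, 0.0864, 0.2412]
tool_rot: [-0.393, 0.92, 0.0, -0.0]
wrist_force: [0.1, -0.1, -0.0]
gripper_width: 0.004
finger_force: 0.0
t: 3.02
ee_pos: [0.4707, 0.0852, 0.1552]
tool_rot: [-0.39, 0.921, 0.001, -0.004]
wrist_force: [-0.4, -0.4, -0.3]
gripper_width: 0.009
finger_force: 0.0
[ 1.07865982e-01 -2.32823897e-01  1.69219512e+00 -1.17180016e-05
  1.69046752e+00 -2.26496121e+00]
```

View pics/c1.png

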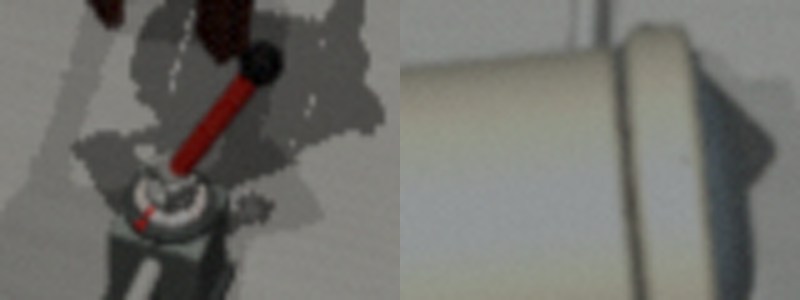

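The crop shows the flange dot lined up with the line, the knob at crop (260,63), and two dark objects at (100,15) and (220,40). The top view is blocked by the arm. I'll check the wider scene picture.

```bash
python3 - <<'E'
from h import *
im=viewer.capture("scene")[60:210,250:450,::-1];cv2.imwrite("pics/s2.png",cv2.resize(im,(800,600),interpolation=2))
E
```

```text
(no output)
```

View pics/s2.png

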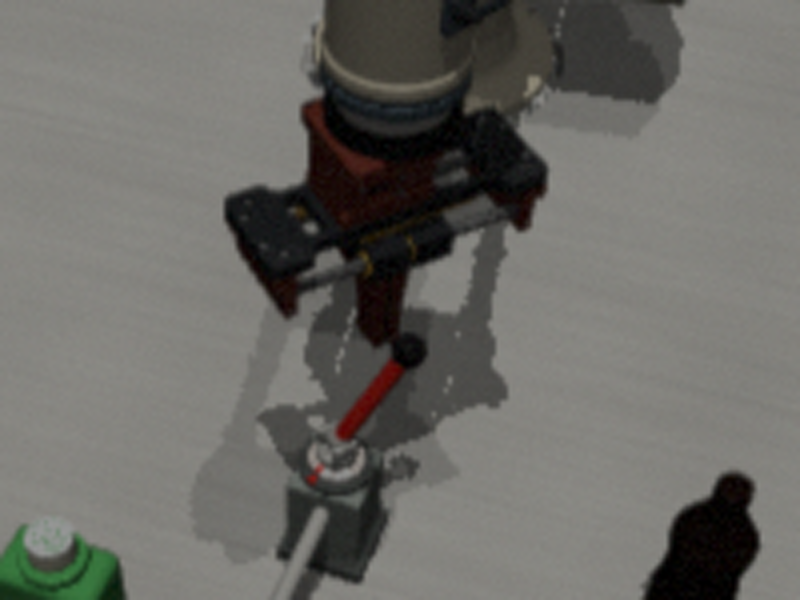

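Only the closed fingers are near the ball, which is at (408,350) in this crop; the wide parts are the gripper body, well above. Next I compute the arc increments.

```bash
cat > arc.py <<'E'
import numpy as np,sys
A=np.array([.532,.079]);r,d=.047,.021
def T(p): 
    c,s=np.cos(np.radians(p)),np.sin(np.radians(p));return A+[c*r-s*d,s*r+c*d]
def rows(p0,step,n=5):
    return '; '.join('%.4f %.4f %.4f 0 0 %.4f'%(*((T(p0-k*step)-T(p0))/.4),-k*.0008*np.radians(step)/.4,-k*step/180) for k in range(1,n+1))
E
cat > ok.py <<'E'
from rig import env
import numpy as np,sys
F=env.get_obs()["wrist_force"];sys.exit(int(np.hypot(F[0],F[1])>float(sys.argv[1])))
E
python3 - <<'E'
from arc import *
from rig import env
o=env.get_obs();print(o["ee_pos"],o["qpos"]);print("approach",(T(136)-o["ee_pos"][:2])/.4)
p=136
for i in range(3):print(p,rows(p,6));p-=30
p=46
while p>-130: print(p,rows(p,2));p-=10
E
```

```text
[0.47296777 0.08526005 0.16127736] [ 1.07540174e-01 -2.35423386e-01  1.68367054e+00  7.48737552e-06
  1.69291953e+00 -2.26497572e+00]
approach [0.0265886 0.0282069]
136 0.0052 0.0124 -0.0002 0 0 -0.0333; 0.0118 0.0242 -0.0004 0 0 -0.0667; 0.0195 0.0352 -0.0006 0 0 -0.1000; 0.0283 0.0454 -0.0008 0 0 -0.1333; 0.0381 0.0546 -0.0010 0 0 -0.1667
106 0.0107 0.0081 -0.0002 0 0 -0.0333; 0.0223 0.0151 -0.0004 0 0 -0.0667; 0.0345 0.0208 -0.0006 0 0 -0.1000; 0.0472 0.0252 -0.0008 0 0 -0.1333; 0.0603 0.0282 -0.0010 0 0 -0.1667
76 0.0134 0.0017 -0.0002 0 0 -0.0333; 0.0268 0.0019 -0.0004 0 0 -0.0667; 0.0403 0.0008 -0.0006 0 0 -0.1000; 0.0535 -0.0018 -0.0008 0 0 -0.1333; 0.0664 -0.0057 -0.0010 0 0 -0.1667
46 0.0042 -0.0016 -0.0001 0 0 -0.0111; 0.0083 -0.0034 -0.0001 0 0 -0.0222; 0.0124 -0.0052 -0.0002 0 0 -0.0333; 0.0164 -0.0073 -0.0003 0 0 -0.0444; 0.0203 -0.0095 -0.0003 0 0 -0.0556
36 0.0039 -0.0023 -0.0001 0 0 -0.0111; 0.0076 -0.0048 -0.0001 0 0 -0.0222; 0.0113 -0.0073 -0.0002 0 0 -0.0333; 0.0149 -0.0100 -0.0003 0 0 -0.0444; 0.0184 -0.0128 -0.0003 0 0 -0.0556
26 0.0034 -0.0029 -0.0001 0 0 -0.011
[... 2234 characters left out ...]
0085 -0.0028 -0.0001 0 0 -0.0222; -0.0129 -0.0040 -0.0002 0 0 -0.0333; -0.0173 -0.0050 -0.0003 0 0 -0.0444; -0.0217 -0.0058 -0.0003 0 0 -0.0556
-104 -0.0044 -0.0007 -0.0001 0 0 -0.0111; -0.0089 -0.0013 -0.0001 0 0 -0.0222; -0.0134 -0.0017 -0.0002 0 0 -0.0333; -0.0179 -0.0019 -0.0003 0 0 -0.0444; -0.0223 -0.0020 -0.0003 0 0 -0.0556
-114 -0.0045 0.0001 -0.0001 0 0 -0.0111; -0.0090 0.0003 -0.0001 0 0 -0.0222; -0.0135 0.0007 -0.0002 0 0 -0.0333; -0.0179 0.0012 -0.0003 0 0 -0.0444; -0.0224 0.0019 -0.0003 0 0 -0.0556
-124 -0.0044 0.0009 -0.0001 0 0 -0.0111; -0.0088 0.0019 -0.0001 0 0 -0.0222; -0.0131 0.0030 -0.0002 0 0 -0.0333; -0.0174 0.0043 -0.0003 0 0 -0.0444; -0.0217 0.0058 -0.0003 0 0 -0.0556
```

```bash

python3 -m crank '.005 .005 0 0 0 0; .01 .011 0 0 0 0; .016 .017 0 0 0 0; .021 .022 0 0 0 0; .0266 .0282 0 0 0 0'
python3 -m crank '.0052 .0124 0 0 0 -.0333; .0118 .0242 -.0004 0 0 -.0667; .0195 .0352 -.0006 0 0 -.1; .0283 .0454 -.0008 0 0 -.1333; .0381 .0546 -.001 0 0 -.1667' && python3 ok.py 8 && 
python3 -m crank '.0107 .0081 0 0 0 -.0333; .0223 .0151 -.0004 0 0 -.0667; .0345 .0208 -.0006 0 0 -.1; .0472 .0252 -.0008 0 0 -.1333; .0603 .0282 -.001 0 0 -.1667'
python3 - <<'E'
from h import *
im=viewer.capture("scene")[110:210,270:400,::-1];cv2.imwrite("pics/s3.png",cv2.resize(im,(780,600),interpolation=2))
E
```

```text
t: 3.58
ee_pos: [0.4839, 0.0968, 0.1609]
tool_rot: [-0.39, 0.921, -0.0, 0.0]
wrist_force: [0.1, -0.9, -0.5]
gripper_width: 0.007
finger_force: 0.0
t: 4.0
ee_pos: [0.4986, 0.1191, 0.1602]
tool_rot: [-0.136, 0.991, 0.0, -0.0]
wrist_force: [-2.2, 1.6, 1.4]
gripper_width: 0.006
finger_force: 1.0
t: 4.42
ee_pos: [0.5228, 0.1307, 0.1596]
tool_rot: [0.125, 0.992, 0.001, -0.001]
wrist_force: [-0.9, 1.6, 0.5]
gripper_width: 0.004
finger_force: 1.0
```

View pics/s3.png

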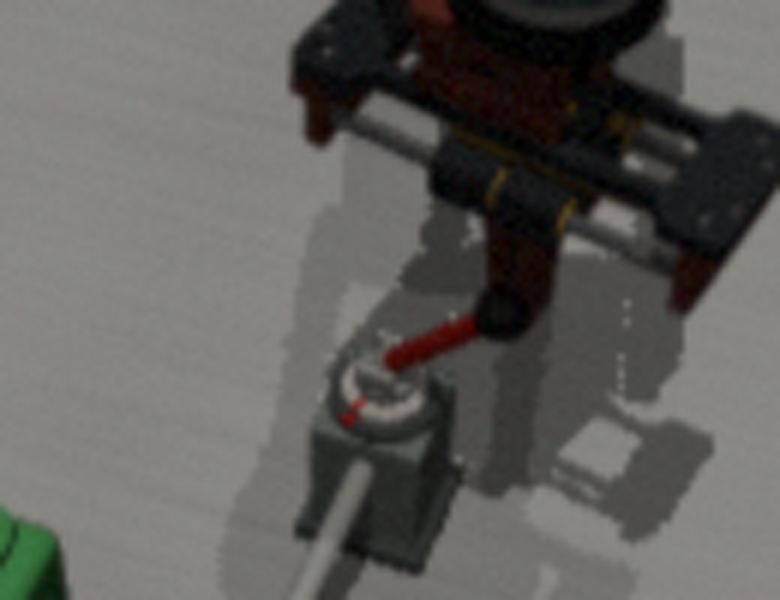

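The ball, at crop (497,313) or pixel (352.8,162.2), is pushed cleanly by the fingers. The ring dot is still on the line.

```bash

python3 -m crank '.0067 .0009 0 0 0 -.0167; .0134 .0017 -.0002 0 0 -.0333; .0268 .0019 -.0004 0 0 -.0667; .0403 .0008 -.0006 0 0 -.1'
python3 - <<'E'
from h import *
from arc import *
b=plane("scene",(352.8,162.2),.158);print(b,np.degrees(np.arctan2(*(b-A)[::-1])),np.hypot(*(b-A)))
p=58
while p>-20: print(p,rows(p,2.4));p-=12
E
```

```text
t: 4.8
ee_pos: [0.5389, 0.1309, 0.1595]
tool_rot: [0.277, 0.961, 0.0, -0.0]
wrist_force: [-0.7, 2.1, 0.2]
gripper_width: 0.007
finger_force: 1.0
[0.53936986 0.12788145] 81.42608866550879 0.049433907504711945
58 0.0053 -0.0009 -0.0001 0 0 -0.0133; 0.0106 -0.0019 -0.0002 0 0 -0.0267; 0.0158 -0.0032 -0.0003 0 0 -0.0400; 0.0210 -0.0047 -0.0003 0 0 -0.0533; 0.0261 -0.0065 -0.0004 0 0 -0.0667
46 0.0050 -0.0019 -0.0001 0 0 -0.0133; 0.0100 -0.0041 -0.0002 0 0 -0.0267; 0.0148 -0.0065 -0.0003 0 0 -0.0400; 0.0196 -0.0090 -0.0003 0 0 -0.0533; 0.0242 -0.0118 -0.0004 0 0 -0.0667
34 0.0045 -0.0029 -0.0001 0 0 -0.0133; 0.0089 -0.0061 -0.0002 0 0 -0.0267; 0.0132 -0.0094 -0.0003 0 0 -0.0400; 0.0173 -0.0129 -0.0003 0 0 -0.0533; 0.0212 -0.0165 -0.0004 0 0 -0.0667
22 0.0038 -0.0038 -0.0001 0 0 -0.0133; 0.0074 -0.0078 -0.0002 0 0 -0.0267; 0.0109 -0.0119 -0.0003 0 0 -0.0400; 0.0142 -0.0162 -0.0003 0 0 -0.0533; 0.0173 -0.0206 -0.0004 0 0 -0.0667
10 0.0029 -0.0045 -0.0001 0 0 -0.0133; 0.0057 -0.0092 -0.0002 0 0 -0.0267; 0.0082 -0.0139 -0.0003 0 0 -0.0400; 0.0105 -0.0188 -0.0003 0 0 -0.0533; 0.0127 -0.0237 -0.0004 0 0 -0.0667
-2 0.0019 -0.0050 -0.0001 0 0 -0.0133; 0.0036 -0.0101 -0.0002 0 0 -0.0267; 0.0051 -0.0153 -0.0003 0 0 -0.0400; 0.0064 -0.0206 -0.0003 0 0 -0.0533; 0.0075 -0.0259 -0.0004 0 0 -0.0667
-14 0.0008 -0.0053 -0.0001 0 0 -0.0133; 0.0014 -0.0107 -0.0002 0 0 -0.0267; 0.0018 -0.0161 -0.0003 0 0 -0.0400; 0.0020 -0.0214 -0.0003 0 0 -0.0533; 0.0019 -0.0268 -0.0004 0 0 -0.0667
```

```bash

python3 -m crank '.0053 -.0009 0 0 0 -.0133; .0106 -.0019 -.0002 0 0 -.0267; .0158 -.0032 -.0003 0 0 -.04; .021 -.0047 -.0003 0 0 -.0533; .0261 -.0065 -.0004 0 0 -.0667' && python3 ok.py 4.5 &&
python3 -m crank '.005 -.0019 0 0 0 -.0133; .01 -.0041 -.0002 0 0 -.0267; .0148 -.0065 -.0003 0 0 -.04; .0196 -.009 -.0003 0 0 -.0533; .0242 -.0118 -.0004 0 0 -.0667' && python3 ok.py 4.5 &&
python3 -m crank '.0045 -.0029 0 0 0 -.0133; .0089 -.0061 -.0002 0 0 -.0267; .0132 -.0094 -.0003 0 0 -.04; .0173 -.0129 -.0003 0 0 -.0533; .0212 -.0165 -.0004 0 0 -.0667' && python3 ok.py 4.5 &&
python3 -m crank '.0038 -.0038 0 0 0 -.0133; .0074 -.0078 -.0002 0 0 -.0267; .0109 -.0119 -.0003 0 0 -.04; .0142 -.0162 -.0003 0 0 -.0533; .0173 -.0206 -.0004 0 0 -.0667' && python3 ok.py 4.5 && echo free
```

```text
t: 5.22
ee_pos: [0.5495, 0.1281, 0.1593]
tool_rot: [0.375, 0.927, 0.0, -0.0]
wrist_force: [1.1, 2.8, 0.3]
gripper_width: 0.006
finger_force: 0.9
t: 5.63
ee_pos: [0.5593, 0.1234, 0.1591]
tool_rot: [0.47, 0.883, 0.001, -0.0]
wrist_force: [0.6, 2.7, -0.6]
gripper_width: 0.004
finger_force: 0.9
t: 6.05
ee_pos: [0.5679, 0.1167, 0.159]
tool_rot: [0.559, 0.829, 0.001, -0.0]
wrist_force: [0.8, 1.9, -0.2]
gripper_width: 0.005
finger_force: 0.8
t: 6.47
ee_pos: [0.5749, 0.1084, 0.1588]
tool_rot: [0.643, 0.766, 0.001, 0.0]
wrist_force: [1.0, 1.4, -0.2]
gripper_width: 0.004
finger_force: 0.8
free
```

```bash

python3 -m crank '.0029 -.0045 0 0 0 -.0133; .0057 -.0092 -.0002 0 0 -.0267; .0082 -.0139 -.0003 0 0 -.04; .0105 -.0188 -.0003 0 0 -.0533; .0127 -.0237 -.0004 0 0 -.0667' && python3 ok.py 4.5 &&
python3 -m crank '.0019 -.005 0 0 0 -.0133; .0036 -.0101 -.0002 0 0 -.0267; .0051 -.0153 -.0003 0 0 -.04; .0064 -.0206 -.0003 0 0 -.0533; .0075 -.0259 -.0004 0 0 -.0667' && python3 ok.py 4.5 &&
python3 -m crank '.0008 -.0053 0 0 0 -.0133; .0014 -.0107 -.0002 0 0 -.0267; .0018 -.0161 -.0003 0 0 -.04; .002 -.0214 -.0003 0 0 -.0533; .0019 -.0268 -.0004 0 0 -.0667' && python3 ok.py 4.5 && echo free
python3 - <<'E'
from h import *
from arc import *
im=viewer.capture("scene")[110:210,270:400,::-1];cv2.imwrite("pics/s4.png",cv2.resize(im,(780,600),interpolation=2))
p=-26
while p>-125: print(p,rows(p,2.4));p-=12
E
```

```text
t: 6.88
ee_pos: [0.5798, 0.1, 0.1587]
tool_rot: [0.719, 0.695, 0.001, -0.001]
wrist_force: [0.1, 6.8, -0.5]
gripper_width: 0.007
finger_force: 3.7
-26 -0.0003 -0.0054 -0.0001 0 0 -0.0133; -0.0008 -0.0107 -0.0002 0 0 -0.0267; -0.0016 -0.0161 -0.0003 0 0 -0.0400; -0.0025 -0.0214 -0.0003 0 0 -0.0533; -0.0037 -0.0266 -0.0004 0 0 -0.0667
-38 -0.0014 -0.0052 -0.0001 0 0 -0.0133; -0.0030 -0.0103 -0.0002 0 0 -0.0267; -0.0049 -0.0154 -0.0003 0 0 -0.0400; -0.0069 -0.0204 -0.0003 0 0 -0.0533; -0.0092 -0.0253 -0.0004 0 0 -0.0667
-50 -0.0025 -0.0048 -0.0001 0 0 -0.0133; -0.0051 -0.0095 -0.0002 0 0 -0.0267; -0.0080 -0.0141 -0.0003 0 0 -0.0400; -0.0110 -0.0185 -0.0003 0 0 -0.0533; -0.0142 -0.0228 -0.0004 0 0 -0.0667
-62 -0.0034 -0.0042 -0.0001 0 0 -0.0133; -0.0070 -0.0082 -0.0002 0 0 -0.0267; -0.0107 -0.0121 -0.0003 0 0 -0.0400; -0.0146 -0.0158 -0.0003 0 0 -0.0533; -0.0187 -0.0194 -0.0004 0 0 -0.0667
-74 -0.0042 -0.0034 -0.0001 0 0 -0.0133; -0.0085 -0.0066 -0.0002 0 0 -0.0267; -0.0130 -0.0096 -0.0003 0 0 -0.0400; -0.0176 -0.0124 -0.0003 0 0 -0.0533; -0.0223 -0.0151 -0.0004 0 0 -0.0667
-86 -0.0048 -0.0024 -0.0001 0 0 -0.0133; -0.0097 -0.0047 -0.0002 0 0 -0.0267; -0.0147 -0.0067 -0.0003 0 0 -0.0400; -0.0198 -0.0085 -0.0003 0 0 -0.0533; -0.0249 -0.0101 -0.0004 0 0 -0.0667
-98 -0.0052 -0.0014 -0.0001 0 0 -0.0133; -0.0105 -0.0025 -0.0002 0 0 -0.0267; -0.0158 -0.0035 -0.0003 0 0 -0.0400; -0.0211 -0.0042 -0.0003 0 0 -0.0533; -0.0265 -0.0047 -0.0004 0 0 -0.0667
-110 -0.0054 -0.0003 -0.0001 0 0 -0.0133; -0.0108 -0.0003 -0.0002 0 0 -0.0267; -0.0162 -0.0001 -0.0003 0 0 -0.0400; -0.0215 0.0003 -0.0003 0 0 -0.0533; -0.0269 0.0009 -0.0004 0 0 -0.0667
-122 -0.0053 0.0009 -0.0001 0 0 -0.0133; -0.0106 0.0019 -0.0002 0 0 -0.0267; -0.0158 0.0032 -0.0003 0 0 -0.0400; -0.0210 0.0047 -0.0003 0 0 -0.0533; -0.0261 0.0065 -0.0004 0 0 -0.0667
```

View pics/s4.png

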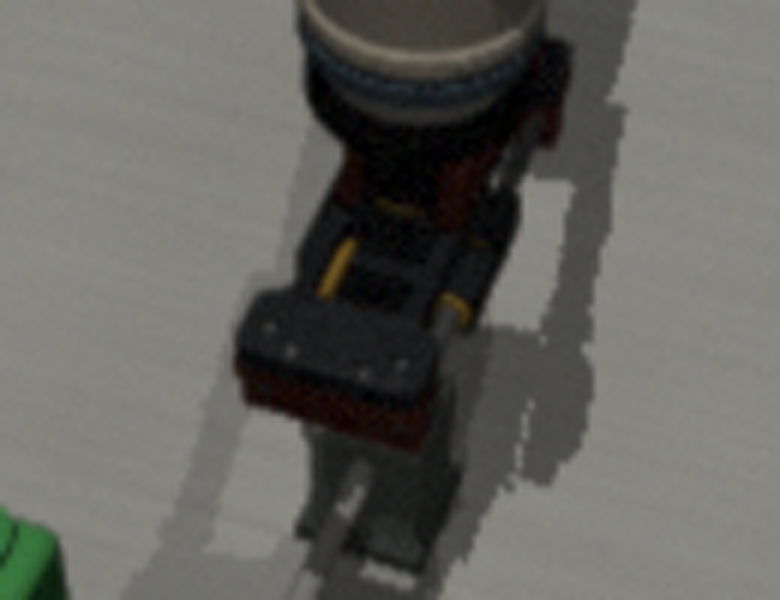

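The gripper hides the clamp, but the force jumped to 6.8 N, so the head is probably seating. I'll hold and read the force.

```bash
python3 -m crank '0 0 0 0 0 0; 0 0 0 0 0 0'; python3 -m crank '.0008 -.002 0 0 0 -.0055; .0008 -.002 0 0 0 -.0055; .0008 -.002 0 0 0 -.0055'; python3 -m crank '.0008 -.002 0 0 0 -.0055; .0008 -.002 0 0 0 -.0055; .0008 -.002 0 0 0 -.0055'
```

```text
t: 7.1
ee_pos: [0.5797, 0.1004, 0.1588]
tool_rot: [0.718, 0.696, 0.001, -0.001]
wrist_force: [0.9, 7.7, -0.1]
gripper_width: 0.005
finger_force: 3.4
t: 7.35
ee_pos: [0.5799, 0.1, 0.1588]
tool_rot: [0.724, 0.689, 0.001, -0.001]
wrist_force: [1.0, 7.8, -0.9]
gripper_width: 0.008
finger_force: 3.8
t: 7.6
ee_pos: [0.5803, 0.0993, 0.1588]
tool_rot: [0.73, 0.683, 0.002, -0.001]
wrist_force: [0.6, 7.9, 0.3]
gripper_width: 0.006
finger_force: 4.1
```

```bash
python3 -m crank '.0015 -.0042 0 0 0 -.0111; .0028 -.0085 -.0001 0 0 -.0222; .004 -.0129 -.0002 0 0 -.0333; .005 -.0173 -.0003 0 0 -.0444; .005 -.0173 -.0003 0 0 -.0444'; python3 -m crank '0 0 0 0 0 0; 0 0 0 0 0 0'; python3 ok.py 11.5 && python3 -m crank '.001 -.0044 0 0 0 -.0111; .0008 -.0044 0 0 0 -.0111; .0008 -.0044 0 0 0 -.0111'
```

```text
t: 8.02
ee_pos: [0.5825, 0.0927, 0.1587]
tool_rot: [0.776, 0.63, 0.002, -0.002]
wrist_force: [1.7, 9.6, 1.0]
gripper_width: 0.009
finger_force: 4.9
t: 8.18
ee_pos: [0.5824, 0.0929, 0.1587]
tool_rot: [0.776, 0.631, 0.002, -0.002]
wrist_force: [1.7, 9.0, -0.1]
gripper_width: 0.004
finger_force: 4.8
t: 8.43
ee_pos: [0.5828, 0.0912, 0.1588]
tool_rot: [0.787, 0.617, 0.002, -0.002]
wrist_force: [0.9, 10.5, -0.2]
gripper_width: 0.006
finger_force: 5.1
```

```bash
python3 -m crank '0 .015 0 0 0 0; 0 .04 0 0 0 0; 0 .05 .08 0 0 0; 0 .05 .18 0 0 0; -.1 .05 .25 0 0 0'; python3 -m crank '-.1 0 0 0 0 0; -.2 0 0 0 0 0; -.3 0 0 0 0 0; -.35 0 0 0 0 0; -.35 0 0 0 0 0'
python3 - <<'E'
from h import *
I={n:viewer.capture(n)[:,:,::-1] for n in P}
for n in I: cv2.imwrite(f"pics/{n}5.png",I[n])
a=I["scene"][135:195,300:380];b=I["top"][180:240,255:335]
cv2.imwrite("pics/c5.png",np.hstack([cv2.resize(a,(400,300),interpolation=2),cv2.resize(b,(400,300),interpolation=2)]))
E
```

```text
t: 8.85
ee_pos: [0.5513, 0.1083, 0.2542]
tool_rot: [0.788, 0.616, -0.001, 0.0]
wrist_force: [-0.5, 0.3, 0.7]
gripper_width: 0.004
finger_force: 0.0
t: 9.27
ee_pos: [0.4058, 0.1083, 0.2559]
tool_rot: [0.788, 0.616, 0.001, 0.001]
wrist_force: [-0.5, -0.6, 0.4]
gripper_width: 0.008
finger_force: 0.0
```

View pics/c5.png

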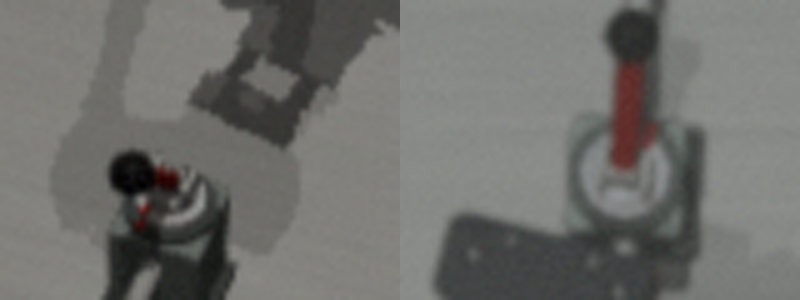

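Crop: ball at scene (326.4,169.4) and top (301.4,187). The dot and the line now appear separated near scene (328.5,177) to (329.5,179.5). I'll project the red pixels onto the ring plane and compare with the first picture.

```bash
python3 - <<'E'
from h import *
K,a,b=tri((326.4,169.4),(301.4,187));print("knob",K.round(4),a,b)
A=np.array([.532,.079]);print(np.degrees(np.arctan2(*(K[:2]-A)[::-1])),np.hypot(*(K[:2]-A)))
for f,n,c in(("scene0","scene",(.535,.081)),("scene5","scene",(.535,.081)),("top0","top",(.532,.078)),("top5","top",(.532,.078))):
    im=cv2.imread(f"pics/{f}.png").astype(int)
    print(f)
    for v in range(170,225):
        for u in range(290,345):
            B,G,R=im[v,u]
            if R-max(B,G)>14:
                d=plane(n,(u,v),.086)-c;r=np.hypot(*d)*1e3
                if 11<r<28: print((u,v),R-max(B,G),"r%.0f a%.0f"%(r,np.degrees(np.arctan2(d[1],d[0]))),end="; ")
    print()
E
```

```text
knob [0.5808 0.0737 0.1576] [-0.98093042 -0.01540332] [-0.67115591  0.20663144]
-6.159903389990128 0.04912885623808104
scene0
(329, 176) 40 r13 a-50; (328, 177) 21 r16 a-43; (329, 177) 68 r14 a-38; (330, 177) 49 r12 a-31; (328, 178) 39 r18 a-34; (329, 178) 35 r16 a-28; (326, 179) 25 r24 a-35; (327, 179) 64 r22 a-31; (328, 179) 91 r20 a-27; (329, 179) 31 r18 a-21; (327, 180) 52 r24 a-25; (328, 180) 59 r22 a-21; 
scene5
(331, 170) 32 r16 a-138; (332, 170) 43 r16 a-147; (333, 170) 40 r15 a-157; (334, 170) 43 r15 a-166; (335, 170) 28 r16 a-176; (331, 171) 25 r13 a-133; (332, 171) 31 r12 a-143; (333, 171) 31 r12 a-155; (334, 171) 34 r12 a-167; (335, 171) 18 r13 a-179; (329, 175) 17 r12 a-65; (328, 176) 55 r15 a-54; (329, 176) 44 r13 a-50; (328, 177) 50 r16 a-43; (329, 177) 28 r14 a-38; (328, 178) 20 r18 a-34; (327, 179) 32 r22 a-31; (328, 179) 40 r20 a-27; (327, 180) 28 r24 a-25; (328, 180) 28 r22 a-21; 
top0
(304, 204) 19 r25 a-18; (305, 204) 22 r26 a-23; (303, 205) 20 r22 a-15; (304, 205) 48 r23 a-20; (305, 205) 46 r24 a-25; (306, 205) 17 r25 a-29; (303, 206) 38 r20 a-17; (304, 206) 58 
[... 2250 characters left out ...]
a8; (300, 207) 52 r17 a1; (301, 207) 48 r17 a-6; (302, 207) 36 r18 a-12; (303, 207) 27 r18 a-19; (304, 207) 35 r19 a-25; (305, 207) 30 r20 a-30; (297, 208) 23 r17 a24; (298, 208) 44 r16 a17; (299, 208) 55 r15 a9; (300, 208) 50 r15 a1; (301, 208) 44 r15 a-7; (302, 208) 33 r16 a-14; (303, 208) 32 r16 a-21; (304, 208) 36 r17 a-28; (305, 208) 23 r18 a-33; (297, 209) 23 r15 a27; (298, 209) 47 r14 a19; (299, 209) 48 r13 a10; (300, 209) 54 r13 a1; (301, 209) 45 r13 a-8; (302, 209) 28 r14 a-16; (303, 209) 22 r15 a-24; (304, 209) 26 r16 a-31; (297, 210) 25 r13 a31; (298, 210) 47 r12 a22; (299, 210) 52 r11 a12; (300, 210) 48 r11 a1; (301, 210) 41 r11 a-9; (302, 210) 20 r12 a-19; (297, 211) 26 r11 a36;
```

The dot moved from about -37° to -47°, so the ring has been carried roughly 10°, which matches the force estimate of 8 to 10°. I'll add about 4° to get near 15°.

```bash
python3 -m crank '.08 0 0 0 0 0; .18 0 0 0 0 0; .28 0 0 0 0 0; .38 0 0 0 0 0; .45 0 0 0 0 0'; python3 -m crank '0 0 -.08 0 0 0; 0 0 -.16 0 0 0; 0 0 -.22 0 0 0; 0 0 -.25 0 0 0; 0 -.02 -.25 0 0 0';  python3 -m crank '0 -.01 0 0 0 0; 0 -.02 0 0 0 0; 0 -.025 0 0 0 0; 0 -.03 0 0 0 0; 0 -.03 0 0 0 0'; python3 -m crank '.0004 -.0022 0 0 0 -.0055; .0007 -.0044 0 0 0 -.0111; .001 -.0066 0 0 0 -.0166;.0013 -.0089 0 0 0 -.0222; .0013 -.0089 0 0 0 -.0222'
```

```text
t: 9.78
ee_pos: [0.5921, 0.1076, 0.2518]
tool_rot: [0.788, 0.615, -0.001, -0.0]
wrist_force: [0.5, 0.2, 0.1]
gripper_width: 0.003
finger_force: 0.0
t: 10.2
ee_pos: [0.5874, 0.1005, 0.1492]
tool_rot: [0.788, 0.616, -0.003, -0.002]
wrist_force: [-0.8, -0.6, -0.4]
gripper_width: 0.001
finger_force: 0.0
t: 10.62
ee_pos: [0.5888, 0.09, 0.1562]
tool_rot: [0.788, 0.616, 0.002, -0.001]
wrist_force: [-1.3, 8.8, -4.2]
gripper_width: 0.005
finger_force: 4.6
t: 11.03
ee_pos: [0.5893, 0.0873, 0.1562]
tool_rot: [0.809, 0.588, 0.003, -0.001]
wrist_force: [0.2, 11.5, -3.9]
gripper_width: 0.0
finger_force: 5.4
```

Ring now at about 14.5°. I back off and go up while turning the tool, so the gripper body lies across the lever and away from the bottles.

```bash
python3 -m crank '0 .02 0 0 0 0; 0 .045 0 0 0 0; 0 .06 .04 0 0 0; 0 .06 .14 0 0 -.035; 0 .06 .2 0 0 -.07'; python3 -m crank '0 0 0 0 0 -.035; 0 0 0 0 0 -.07; 0 0 0 0 0 -.105; 0 0 0 0 0 -.14; 0 0 0 0 0 -.175'; python3 -m crank '0 0 0 0 0 -.035; 0 0 0 0 0 -.07; 0 0 0 0 0 -.105; 0 0 0 0 0 -.14; 0 0 0 0 0 -.175'; python3 -m crank '0 0 0 0 0 -.02; 0 0 0 0 0 -.04; 0 0 0 0 0 -.04'
python3 - <<'E'
from h import *
print(env.get_obs()["ee_pos"],env.get_obs()["tool_rot"],env.get_obs()["qpos"])
for uv in((351,117),(236,106)):print(plane("top",uv,.199))
E
```

```text
t: 11.45
ee_pos: [0.5893, 0.1087, 0.2389]
tool_rot: [0.87, 0.493, 0.002, 0.001]
wrist_force: [-0.0, -0.1, 1.7]
gripper_width: 0.002
finger_force: 0.0
t: 11.87
ee_pos: [0.5895, 0.1082, 0.2368]
tool_rot: [0.971, 0.238, 0.002, 0.001]
wrist_force: [0.4, 0.0, 0.3]
gripper_width: 0.001
finger_force: 0.0
t: 12.28
ee_pos: [0.5894, 0.1082, 0.2367]
tool_rot: [0.999, -0.035, 0.002, 0.0]
wrist_force: [-1.0, 1.0, 0.0]
gripper_width: 0.0
finger_force: 0.0
t: 12.53
ee_pos: [0.5894, 0.1082, 0.2366]
tool_rot: [0.995, -0.096, 0.002, 0.0]
wrist_force: [-0.6, -0.6, -0.9]
gripper_width: 0.001
finger_force: 0.0
[0.58942052 0.10819829 0.23658839] [ 9.95375182e-01 -9.60475358e-02  1.76551189e-03  1.77347020e-06] [ 1.25209831e-01  8.50305810e-02  1.24604470e+00 -8.01135315e-04
  1.80707324e+00  1.88820924e+00]
[ 0.71049379 -0.02209402]
[0.73135611 0.19833548]
```

```bash
python3 -m crank '-.01 -.04 0 0 0 0; -.0245 -.0958 -.03 0 0 0; -.0245 -.0958 -.06 0 0 0; -.0245 -.0958 -.085 0 0 0; -.0245 -.0958 -.085 0 0 0'; python3 -m crank '0 0 -.015 0 0 0; 0 0 -.03 0 0 0; 0 0 -.042 0 0 0; .007 -.0014 -.048 0 0 0; .013 -.0025 -.053 0 0 0'; python3 ok.py 20 && python3 -m crank '0 0 0 0 0 0; 0 0 0 0 0 0'
```

```text
t: 12.95
ee_pos: [0.5785, 0.0703, 0.1981]
tool_rot: [0.996, -0.094, -0.002, 0.0]
wrist_force: [0.2, -0.0, -0.5]
gripper_width: 0.009
finger_force: 0.0
t: 13.37
ee_pos: [0.5872, 0.0697, 0.184]
tool_rot: [0.996, -0.094, 0.006, -0.001]
wrist_force: [2.9, -0.7, 13.2]
gripper_width: 0.005
finger_force: 5.9
t: 13.53
ee_pos: [0.5873, 0.0697, 0.1839]
tool_rot: [0.996, -0.094, 0.006, -0.001]
wrist_force: [5.3, -0.9, 11.7]
gripper_width: 0.007
finger_force: 5.6
```

```bash
python3 -m crank '.007 -.0013 -.009 0 0 0; .014 -.0026 -.018 0 0 0; .02 -.0038 -.027 0 0 0; .025 -.0047 -.036 0 0 0; .0297 -.0056 -.045 0 0 0'; python3 - <<'E'
import sys
from rig import env
F=env.get_obs();print(F["wrist_force"],F["ft_torque"],F["qpos"])
sys.exit(int(F["wrist_force"][2]>25))
E
[ $? = 0 ] && python3 -m crank '.005 -.0009 -.012 0 0 0; .0095 -.0018 -.023 0 0 0; .0142 -.0027 -.0345 0 0 0; .0142 -.0027 -.0345 0 0 0'
```

```text
t: 13.95
ee_pos: [0.6009, 0.0673, 0.1673]
tool_rot: [0.995, -0.094, 0.008, -0.001]
wrist_force: [9.1, -1.4, 12.9]
gripper_width: 0.008
finger_force: 6.5
[ 9.0572192  -1.39060444 12.91238445] [-0.10245367 -1.53064271 -0.04667108] [ 5.56919908e-02  8.69077937e-02  1.36652545e+00 -7.44964504e-04
  1.67193549e+00  1.81555496e+00]
t: 14.28
ee_pos: [0.6055, 0.0661, 0.1511]
tool_rot: [0.996, -0.094, 0.006, -0.0]
wrist_force: [6.2, -0.5, 8.8]
gripper_width: 0.005
finger_force: 4.7
```

```bash
python3 -m crank '.003 -.0005 -.013 0 0 0; .0064 -.0012 -.0275 0 0 0; .0075 -.0014 -.041 0 0 0; .0083 -.0016 -.0555 0 0 0; .0083 -.0016 -.0555 0 0 0'; python3 -m crank '0 0 -.003 0 0 0; 0 0 -.005 0 0 0; 0 0 -.005 0 0 0'
```

```text
t: 14.7
ee_pos: [0.6084, 0.0653, 0.1282]
tool_rot: [0.996, -0.094, 0.005, -0.0]
wrist_force: [6.0, -2.2, 10.3]
gripper_width: 0.006
finger_force: 4.9
t: 14.95
ee_pos: [0.6086, 0.0654, 0.1276]
tool_rot: [0.996, -0.094, 0.005, -0.0]
wrist_force: [4.6, -2.2, 10.3]
gripper_width: 0.004
finger_force: 5.3
```

```bash
python3 -m crank '0 0 -.003 0 0 0; 0 0 -.005 0 0 0; 0 0 -.005 0 0 0';  python3 -m crank '0 0 -.003 0 0 0; 0 0 -.005 0 0 0; 0 0 -.005 0 0 0'
```

```text
t: 15.2
ee_pos: [0.6088, 0.0654, 0.1262]
tool_rot: [0.996, -0.094, 0.006, -0.0]
wrist_force: [4.5, -0.8, 13.0]
gripper_width: 0.006
finger_force: 6.3
t: 15.45
ee_pos: [0.6091, 0.0654, 0.1249]
tool_rot: [0.996, -0.094, 0.006, -0.0]
wrist_force: [4.7, -2.3, 15.1]
gripper_width: 0.003
finger_force: 7.2
```

```bash
python3 -m crank '0 0 -.003 0 0 0; 0 0 -.005 0 0 0; 0 0 -.005 0 0 0'; python3 -m crank '0 0 .03 0 0 0; 0 0 .08 0 0 0; 0 0 .15 0 0 0; 0 0 .22 0 0 0; -.1 0 .3 0 0 0'; python3 -m crank '-.1 0 0 0 0 0; -.2 0 0 0 0 0; -.3 0 0 0 0 0; -.4 0 0 0 0 0; -.4 0 0 0 0 0'
python3 - <<'E'
from h import *
I={n:viewer.capture(n)[:,:,::-1] for n in P}
for n in I: cv2.imwrite(f"pics/{n}6.png",I[n])
a=I["scene"][145:205,290:370];b=I["top"][175:235,260:340]
cv2.imwrite("pics/c6.png",np.hstack([cv2.resize(a,(400,300),interpolation=2),cv2.resize(b,(400,300),interpolation=2)]))
E
```

```text
t: 15.7
ee_pos: [0.6093, 0.0655, 0.1235]
tool_rot: [0.996, -0.094, 0.007, -0.001]
wrist_force: [3.6, -1.0, 16.3]
gripper_width: 0.003
finger_force: 8.1
t: 16.12
ee_pos: [0.575, 0.0656, 0.2291]
tool_rot: [0.996, -0.094, -0.002, 0.0]
wrist_force: [0.2, 0.2, 0.2]
gripper_width: 0.008
finger_force: 0.0
t: 16.53
ee_pos: [0.4077, 0.0658, 0.2324]
tool_rot: [0.996, -0.094, 0.001, -0.0]
wrist_force: [-0.0, 0.6, -0.4]
gripper_width: 0.006
finger_force: 0.0
```

View pics/c6.png

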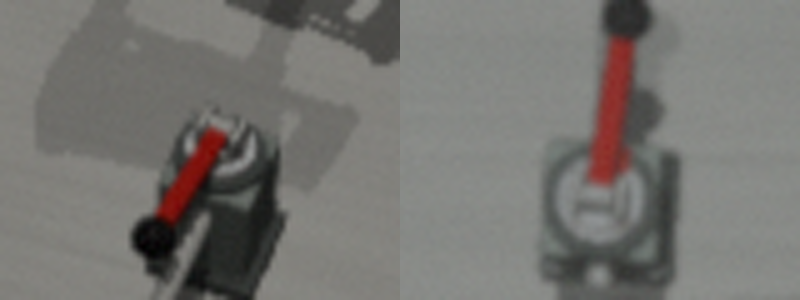

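Lever down: ball at scene (320.6,192.4) and top (305.4,178). I'll triangulate it to check that it is flat.

```bash
python3 - <<'E'
from h import *
def ball(n,c):
    im=cv2.imread(f"pics/{n}6.png");x,y=c[0]-9,c[1]-9
    g=im[y:y+18,x:x+18].max(2);t=45 if n=="scene" else 70
    k,l,s,ce=cv2.connectedComponentsWithStats((g<t).astype(np.uint8));i=1+s[1:,4].argmax();return ce[i]+[x,y],s[i]
a,sa=ball("scene",(321,192));b,sb=ball("top",(305,178));print(a,sa,b,sb)
for p,q in((a,b),((320.6,192.4),(305.4,178))):
    K,_,_=tri(p,q);d=K[:2]-[.532,.079];print(K.round(4),np.hypot(*d),np.degrees(np.arctan2(d[1],d[0])))
# expected pixels for fold f
th=np.radians(-10.8)
for f in(0,.1,.2,.3):
    X=[.532+.075*np.cos(f)*np.cos(th),.079+.075*np.cos(f)*np.sin(th),.0995+.075*np.sin(f)];print(f,proj("scene",X).round(1),proj("top",X).round(1))
E
```

```text
[322.04878049 192.06097561] [ 5  0 13 17 82] [304.93650794 177.73015873] [ 5  4  9 10 63]
[0.6082 0.0706 0.1019] 0.07668822708772831 -6.294485792414396
[0.6083 0.0687 0.0997] 0.07702104446677711 -7.658547128232337
0 [318.4 191.2] [306.5 179.5]
0.1 [318.5 189.2] [306.3 179.1]
0.2 [318.7 187.1] [306.1 179. ]
0.3 [319.1 184.7] [305.8 179.3]
```

```bash
python3 - <<'E'
from h import *
for f,n,c in(("scene6","scene",(.535,.081)),("top6","top",(.532,.078))):
    im=cv2.imread(f"pics/{f}.png").astype(int);print(f)
    for v in range(195 if n=="top" else 168,215 if n=="top" else 186):
        print(v,[(int(im[v,u,2]-max(im[v,u,:2]))) for u in (range(320,342) if n=="scene" else range(294,314))])
a=cv2.imread("pics/scene6.png")[160:190,312:352];b=cv2.imread("pics/top6.png")[195:225,282:322]
cv2.imwrite("pics/c7.png",np.hstack([cv2.resize(x,(400,300),interpolation=2) for x in(a,b)]))
E
```

```text
scene6
168 [0, 2, 2, 2, 0, 1, 2, 2, -3, 1, 1, 0, 0, 2, -1, 1, -1, -1, 0, 1, 3, 2]
169 [3, 2, 0, 0, 0, 3, 0, -1, -2, 1, -1, 2, 4, 3, 2, -1, 2, -2, 0, 0, 0, 1]
170 [1, 1, 3, 0, 0, -1, 1, -1, -1, 1, 3, 21, 41, 22, 5, 3, 2, 0, 1, 0, -1, 1]
171 [1, 2, 0, 1, 1, -1, -1, -2, -1, 2, 15, 68, 86, 69, 54, 19, 1, 0, 0, 2, -2, -1]
172 [2, 2, 1, 0, 0, -1, -2, -1, 0, 7, 56, 96, 106, 101, 86, 26, 2, 0, 1, 0, -2, -2]
173 [2, 0, 1, 0, 1, 0, -2, -1, 4, 23, 90, 107, 110, 104, 85, 18, 1, 0, 1, 2, -2, -1]
174 [0, 2, 2, 1, 1, -1, -1, 0, 10, 55, 101, 108, 105, 95, 47, 5, 1, 0, 2, -1, 0, -1]
175 [1, 2, 2, 2, 1, -2, -3, 5, 30, 85, 107, 105, 111, 63, 13, 3, 0, 1, 0, -1, -1, -1]
176 [0, 1, 2, 0, -1, -3, -3, 19, 72, 104, 113, 104, 90, 34, 4, 0, 1, 1, 4, -2, -1, -2]
177 [1, -1, 1, 0, -2, -2, 8, 54, 99, 110, 108, 99, 60, 9, 2, 1, 0, -2, -1, -1, -1, -5]
178 [2, -1, 1, -3, -2, 3, 40, 90, 106, 109, 104, 77, 26, 4, -1, 0, -1, -1, 1, 3, -2, -5]
179 [0, 0, -2, -3, -4, 13, 77, 103, 106, 106, 91, 48, 7, 2, 2, -1, -1, 1, 2, -3, -3, -3]
180 [2, 1, -3, -4, 2, 48, 99, 106, 109, 99, 69, 22, 2, 1, 1, 1, 0, -2, -2, -3, -3, -3]
18
[... 1420 characters left out ...]
 46, 15, -2, -5, -6, -9, -8, -5, -3]
207 [-3, -3, -2, 16, 51, 83, 89, 91, 79, 61, 59, 46, 13, -4, -8, -6, -7, -8, -3, -3]
208 [-2, -4, 1, 21, 62, 86, 93, 92, 76, 57, 58, 41, 12, -1, -5, -5, -6, -6, -4, -4]
209 [-3, -2, 4, 29, 71, 90, 94, 89, 70, 42, 36, 21, 4, -2, -5, -5, -5, -4, -4, -4]
210 [-2, -3, 3, 29, 64, 81, 87, 83, 56, 21, 9, 4, -3, -3, -3, -2, -4, -5, -5, -3]
211 [-1, -2, 1, 14, 37, 50, 61, 58, 36, 10, 0, -2, -3, -3, -6, -4, -5, -7, -6, -4]
212 [-1, -1, -2, 1, 9, 17, 22, 23, 14, 2, -2, -2, -5, -4, -5, -4, -5, -6, -5, -5]
213 [-3, -1, -2, -3, -2, 1, 1, 2, 2, 0, -2, -3, -3, -5, -5, -5, -4, -3, -1, -1]
214 [-2, -2, -2, -2, -3, -4, -3, -3, -2, -2, -1, -1, -5, -5, -4, -3, -5, -3, -2, -1]
```

View pics/c7.png

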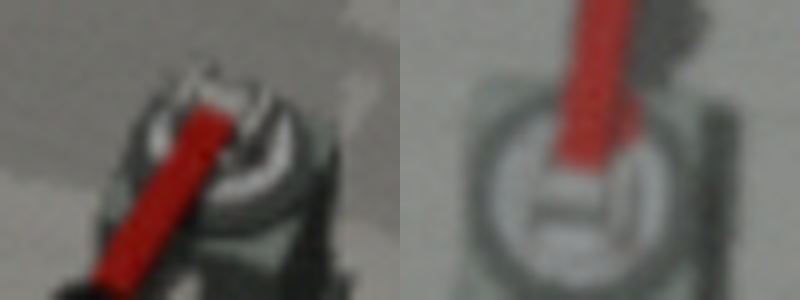

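The lever lies flat: ball height 0.100 m, radius about 75 mm. In the top view the dot sits about 11 to 14° clockwise of its starting position, and the arm is clear. I'm handing in.

```bash
python3 -c "
from rig import workorder;print(workorder.job_done())"
```

```text
the job is handed in; nothing more can be done
None
```

I handed the job in, and no verdict came back: by my measurements the bolt is snug with the ring carried about 14° clockwise, the lever is folded flat, and the arm is clear of the clamp and did not go near the bottles.

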